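# Click the marking guide home and lay the straightedge against it

### The arm

A 7-joint arm with a two-finger parallel gripper is mounted at the origin on the work surface. World frame = base frame: x ahead of the robot, y to its left, z up, the work surface at z = 0. Lengths are in mm, angles in rad, forces in N, time in s.
With the tool pointing down it reaches from about 400 to 875 mm from the base axis. Payload 4.4 kg.
Tool frame: the origin (TCP) lies on the centre line of the jaws, within the pads' length; the fingertips stand 25 mm ahead of it and the grasp point (between the pads) lies 6 mm ahead of it (ctrl.finger_overhang is the distance from the TCP to the fingertips, in mm); z points along the fingers, y is the line along which they close (so a half turn about z gives the same grasp; the last joint's range is limited). The gripper opens to 85 mm and grips with 20 to 120 N. Pads are 22 mm wide; open, the fingers measure 114 mm over their backs; the gripper's body (76 mm by 85 mm) begins 54 mm behind the grasp point. The pads swing forward as they close: fully open they stand 13 mm farther back than shut.
Start: joints at [-1.389, 0.628, 0.038, 1.517, -0.027, 0.996, -0.02], TCP at [159.401, 630.166, 219.413] pointing down, gripper open.
Joint ranges: [-3.06, 3.06], [-0.37, 2.12], [-1.25, 1.32], [0.18, 2.47], [-1.1, 4.24], [0.23, 1.98], [-2.94, 2.94]. Speed limits (rad/s): [2.57, 2.57, 3.14, 3.14, 3.14, 3.14, 3.14].

### API

Orientations are given as [roll, pitch, yaw] about the fixed x, y, z axes, in that order (R = Rz(yaw) Ry(pitch) Rx(roll)).
In Python, from cell import ctrl gives the robot as it stands. The module is installed in compiled form; this text tells all that it offers.
- The arm moves only by the tool play_rows, never from a script. Its argument "targets" is a list of rows, each a list of 5 numbers: the closure, from 0 (fully open) to 1 (shut), then the shift along the tool's x, y, z in cm, then the turn about the tool's z in degrees. In form: [[gripper, dx, dy, dz, spin], ...]. A call has 1 to 10 rows; each row is the pose to reach, as a shift and turn from the pose commanded when the call began, along the tool's axes at that moment; what a row does not reach only later rows make up. A row lasts 1/10 s, in which the tool goes at most 50 mm and 8.59 degrees, less where a joint would pass 70% of its speed; a pose out of reach is approached as far as the arm can. A call with a gripper value outside its range is refused whole. The fingers move at their own pace and stop on an object; the grip force is fixed at half the most. Time passes only in rows, so rows that repeat a pose let the fingers close. It gives the time, the measured TCP pose, the force, the opening and the grip force at its end, in the units of the state.
- ctrl.read_state(): the state, without advancing time (a new reading comes with each control period).
- ctrl.get_image(name): name is "side" or "top" or "wrist"; returns (picture, depth): 480x640x3 uint8, red, green, blue; 480x640 float32, mm along the optical axis (not along the pixel's ray), 0 where there is no reading.
- ctrl.calibration(name): a dict with "vfov" (degrees; the focal length in pixels is half the picture's height over the tangent of half this angle, whatever the lens; pixels are square), "cx", "cy" (the principal point, pixels), "k1" (the pictures are not rectified: a ray, as slopes to the right and down, at radius r is drawn at 1 + k1 r^2 times it, then the intrinsics apply), "extrinsics" (4x4, takes a point from camera to world coordinates); the wrist camera has in their place "mount" (4x4, takes a point from camera to tool coordinates, whose origin is the TCP and whose axes are the flange's). Camera axes: x right, y down, z forward; pixel columns grow to the right and rows downward; lengths in mm; the calibration is good to about 2 mm. A picture is of the moment at which its call begins: read the wrist's pose just before it. calibration takes no time and is no camera call.
- ctrl.finish_job(): hands the job in; it is judged then, once.
Trained networks look in the newest picture that a camera, given by its name, has taken for a name from the list of things; names that differ only in an ending like _2 or _b are one class to them, and where a whole thing is asked for, a point or a joint stands for the part that bears it (a point fixed in the world has none). Each returns a list of dicts, best first, with "confidence" (0 to 1); they miss things now and then, are a little off and sometimes report something else, mostly with a low value. They report only what shows in the picture. A call takes as long as a camera call. They do not tell look-alikes from the thing itself.
- ctrl.search_frame(camera, name): "bbox" ([left, top, right, bottom] in pixels, round what is visible of it).
- ctrl.trace(camera, name): "pixels" (480x640 bool, what is visible of it) and "bbox" ([left, top, right, bottom] in pixels, round what is visible of it).
The state is a dict: "clock": time; "qpos": joint angles; "qd": joint speeds; "tau": joint torques, N m; "eef_pos": TCP position; "tool_rot": TCP orientation; "force": force on the tool from outside, world axes, zero at the start; "torque": the same for the moment, N m; "width": finger opening in mm; "gripper_force": force on a finger pad.
Only numpy, scipy, OpenCV 4.12 (cv2) and the standard library are available. Lean on these libraries where they do the work, as an engineer would, in place of code of your own. Each camera call takes 0.05 s, during which the arm holds its last target. There are 200 camera calls.

### The job

We are marking the knob line on the blue drawer front: first, with the brass straightedge still lying on the worktop, push the aluminium marking guide along its rail to the robot's left until it clicks home against the end stop. Then fetch the straightedge and lay it flat on the drawer front, one long edge flush against the guide's right-hand face and one end close to the rail. Let go of it, with the guide still clicked home and the other things on the worktop left where they are.

Things in the scene. Friction and masses are not known exactly. Their poses are not given: they have to be found in the camera images.
- panel: Navy-blue flat drawer front, 200 (x) x 330 (y) x 18 mm, lying fixed on a 3 mm rubber mat (230 x 360 mm); its upper face is 21 mm above the worktop and bare but for the rail and the guide. Origin: centre of the mat's underside, on the worktop; z up.
- rail_mid (a point): Middle of the top of the fixed aluminium rail on the drawer front; axes as the panel's. Rail 24 (x) x 330 (y) x 12 mm, its top 33 mm above the worktop, along the far long edge. On it two dark end stops, 30 mm wide in x, top 51 mm above the worktop, at y = 66 to 80 mm (home end) and -104 to -90 mm; a dark screw clamp, top 53 mm up, at y = +-145 mm.
- guide (a joint): Slide of the guide along panel +y (robot's left), m: 0 at the right stop, 0.12 home at the left stop; guide centre at panel y = joint - 0.072. Friction 1 to 2 N. A sprung ball meets a ridge on the rail from about 0.104 (about 9 N to push past); beyond 0.1125 the guide snaps by itself to 0.12 and is held, about 9 N to pull back. Let go short of that it is not engaged.
- guide_face (a point): Centre of the lower edge of the guide's flat right-hand (-y) face, at the drawer front's upper face; axes as the panel's; moves with the guide. Guide: aluminium block 36 mm wide (y); this face spans x -37 to +37 mm and 1.5 to 37 mm high, then (x 37 to 71) the block goes on over the rail, same width and top. The rail's near side is at x = +41 mm.
- bar: The straightedge: plain solid brass bar, 200 (x) x 30 (y) x 12 (z) mm, about 0.6 kg, loose, lying flat on the worktop to the robot's right of the drawer front, roughly pointing along world x. Origin: centre of its underside; x along its length, y across.
- bar_center (a point): Centre of the straightedge, 6 mm above its underside; axes as the bar's.
- screwdriver: Loose screwdriver about 200 mm long with a black handle, lying along its x, near the straightedge (either may be the one farther right). Origin under its middle. Leave it.
- bowl: White bowl, 130 mm across, 60 mm high, on the far right of the work. Origin: centre of its foot. Leave it.
- jar: Glass jar with steel cap, 72 mm diameter, 100 mm high, left of the drawer front. Origin: centre of its foot. Leave it.
- knob: Small brass cabinet knob standing on its foot, 30 mm across and high, to the far left. Origin: centre of its foot. Leave it.
Mind the look-alikes: they are no part of the job. Several things look just like the bar: the one meant starts farthest to the robot's left.

How it is judged (in metres and radians):
On the way, in this order (a step that is already met when the one before it is completed fails the run):
1. the guide is clicked home in its detent, the straightedge still out of the way (value of joint guide above 0.117 m and horizontal distance between bar_center and guide_face above 0.13 m), for 0.2 s.
2. the straightedge lies flush against the guide (value of joint guide above 0.117 m and y of bar_center in the frame of guide_face between -0.0175 and -0.012 m and angle between the x axis of bar and the x axis of guide_face, either way round below 0.035 rad and x of bar_center in the frame of guide_face between -0.096 and -0.055 m and z of bar_center in the frame of guide_face between 0.003 and 0.009 m), for 0.2 s.
At the end, for the whole second after the job is handed in: The guide is in its detent (slide beyond 117 mm of 120), and the straightedge lies at rest flat on the drawer front (its centre 3 to 9 mm above the upper face), parallel to the guide's face within 2 degrees, its long edge within 2.5 mm of the face, its end no more than 37 mm from the rail (all of step 2 and linear speed of bar below 0.01 m/s); the robot touches nothing.
It fails at once if the screwdriver is moved more than 30 mm (distance of screwdriver from where it was at the start of the episode above 0.03 m).
It fails at once if the bowl is moved more than 30 mm (distance of bowl from where it was at the start of the episode above 0.03 m).
It fails at once if the jar is moved more than 30 mm (distance of jar from where it was at the start of the episode above 0.03 m).
It fails at once if the knob is moved more than 30 mm (distance of knob from where it was at the start of the episode above 0.03 m).
It also fails if it takes over 64 s, if anything falls off the work surface, if the arm or the gripper's body presses on something with over 40 N, if the wrist force passes 120 N, or if a joint passes its speed limit or range.

## Working session

There is one attempt and no reset: what is moved stays moved. The work goes in short steps, Python scripts to look and compute and a tool call to move; the robot and the scene stay as the last step left them, time stands still between calls to the robot, and variables do not carry over. Pictures are saved under pics/ and viewed, at most 10 in all, crops included, and the job is handed in when it is done.

Besides the shell and the picture viewer there is one more tool, called by a JSON object that holds its "name" and its "arguments". play_rows: Moves the arm, as the interface text tells. Its arguments: {"type":"object","properties":{"targets":{"type":"array"}},"required":["targets"]}

```bash
mkdir -p pics
cat > h.py <<'E'
import numpy as np, cv2
from scipy.spatial.transform import Rotation as R
from cell import ctrl
def pose():
    s=ctrl.read_state(); T=np.eye(4); T[:3,:3]=R.from_euler('xyz',s['tool_rot']).as_matrix(); T[:3,3]=s['eef_pos']; return T
def grab(n):
    T=pose(); im,d=ctrl.get_image(n); c=ctrl.calibration(n)
    E=np.array(c['extrinsics']) if n!='wrist' else T@np.array(c['mount'])
    f=240/np.tan(np.radians(c['vfov'])/2)
    K=np.array([[f,0,c['cx']],[0,f,c['cy']],[0,0,1]]); D=np.array([c['k1'],0,0,0.])
    return im,d,E,K,D
def rays(px,E,K,D):
    u=cv2.undistortPoints(np.array(px,float).reshape(-1,1,2),K,D).reshape(-1,2)
    return np.c_[u,np.ones(len(u))]
def at_z(px,z,E,K,D):
    r=rays(px,E,K,D)@E[:3,:3].T; return E[:3,3]+r*((z-E[2,3])/r[:,2])[:,None]
def cloud(d,E,K,D):
    v,u=np.mgrid[0:480,0:640]; r=rays(np.c_[u.ravel(),v.ravel()],E,K,D)*d.reshape(-1,1)
    return (r@E[:3,:3].T+E[:3,3]).reshape(480,640,3)
def save(im,n): cv2.imwrite('pics/'+n,im[...,::-1])
E
python3 - <<'E'
from h import *
print(ctrl.read_state())
for n in ['top','side']:
    im,d,E,K,D=grab(n); save(im,n+'0.png'); P=cloud(d,E,K,D)
    print(n,E.round(2).tolist(),K[0,0])
    for t in ['panel','guide','bar','screwdriver','bowl','jar','knob']:
        for r in ctrl.trace(n,t)[:7]:
            m=r['pixels']&(d>0)
            print(t,round(r['confidence'],2),np.round(r['bbox']),np.median(P[m],0).round() if m.any() else '')
E
```

```text
{'clock': 0.0, 'qpos': array([-1.3887897 ,  0.62931537,  0.03843485,  1.51835093, -0.02701742,
        0.99631004, -0.02002237]), 'qd': array([-1.01206800e-03, -6.93539208e-04,  1.42956455e-04, -4.32826848e-04,
        1.17237845e-03, -1.09174189e-05,  1.04888035e-03]), 'tau': array([ 2.98639297e-04, -5.63406909e+01,  1.22630686e+00, -1.93436265e+01,
        1.09468948e-02,  1.06734046e-02,  1.23699783e-05]), 'eef_pos': array([159.23650002, 629.5341909 , 218.51437135]), 'tool_rot': array([-3.13972650e+00,  4.03489471e-06,  2.89376031e+00]), 'force': array([-0.423693  ,  0.15055782, -0.44107869]), 'torque': array([-6.56816999e-05, -9.43078052e-03, -4.38256833e-02]), 'gripper_force': 0.0, 'width': 85.41716864576648}
top [[-0.01, -0.98, 0.18, 281.81], [-1.0, 0.0, -0.01, -21.56], [0.01, -0.18, -0.98, 1324.9], [0.0, 0.0, 0.0, 1.0]] 510.75897775589874
panel 0.97 [212. 180. 353. 270.] [561.  51.  22.]
guide 0.72 [213. 181. 352. 272.] [561.  52.  22.]
guide 0.6 [287. 186. 300. 226.] [609.  24.  59.]
bar 0.74 [446. 328. 521. 365.] [ 249. -466.   13.]
bar 0.73 [434. 229. 448. 308.] [ 452. -360
[... 171 characters left out ...]
.]
bowl 0.97 [385. 150. 434. 201.] [ 702. -290.   27.]
jar 0.9 [ 84. 261. 124. 292.] [430. 481.  97.]
side [[0.96, -0.15, 0.25, 130.71], [-0.29, -0.45, 0.84, -1280.7], [-0.02, -0.88, -0.48, 782.61], [0.0, 0.0, 0.0, 1.0]] 537.3223894942092
panel 0.94 [283. 203. 392. 277.] [563.   3.  21.]
guide 0.89 [334. 223. 372. 238.] [606.  10.  51.]
bar 0.71 [341. 361. 438. 408.] [ 481. -560.   12.]
bar 0.62 [237. 349. 300. 418.] [ 251. -481.   12.]
bar 0.55 [301. 318. 389. 345.] [ 450. -371.   11.]
screwdriver 0.68 [297. 287. 374. 307.] [ 431. -251.   19.]
bowl 0.69 [395. 261. 451. 302.] [ 697. -261.   39.]
knob 0.64 [250. 161. 271. 195.] [429. 470.  58.]
knob 0.39 [322. 180. 326. 188.] [662. 437.  23.]
```

View pics/top0.png

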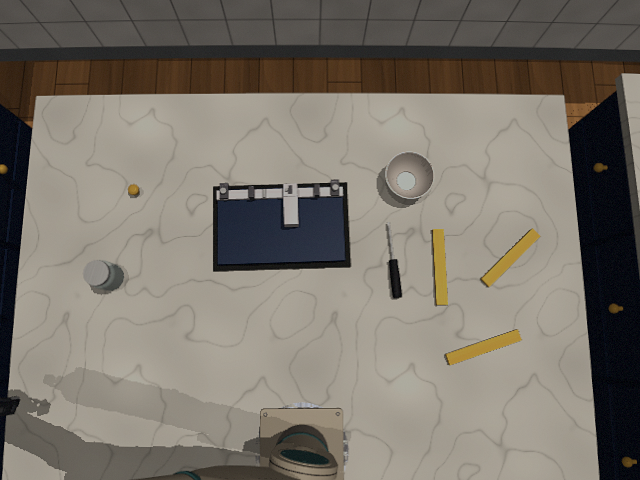

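View pics/side0.png

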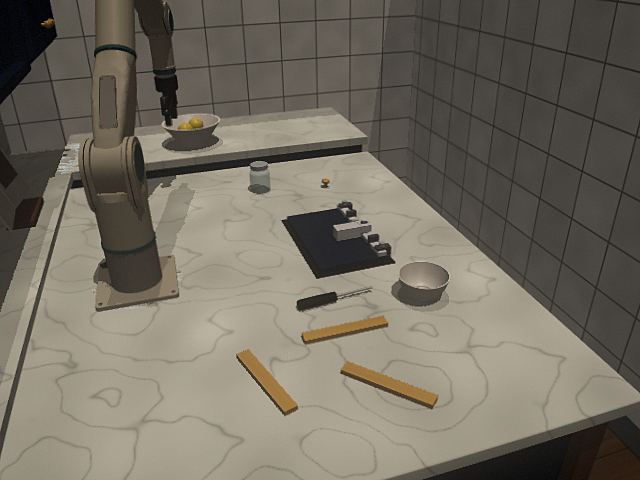

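The leftmost look-alike bar is the one at top pixel (440,267), world about (450,-360). The other two are at (483,347) and (511,258). The screwdriver is at (395,268), left of it. In the side view the same bar is at (345,331). Next I fit the poses and check the choice in a crop.

Run:
```python
from h import *
print(ctrl.finger_overhang)
im,d,E,K,D=grab('top'); P=cloud(d,E,K,D)
cv2.imwrite('pics/crop.png',cv2.resize(im[140:380,200:560,::-1],(720,480),interpolation=cv2.INTER_CUBIC))
def rect(m,z):
    v,u=np.nonzero(m); Q=at_z(np.c_[u,v],z,E,K,D)[:,:2].astype(np.float32); return cv2.minAreaRect(Q)
for r in ctrl.trace('top','bar')[:3]: print('bar',rect(r['pixels'],12))
r=ctrl.trace('top','screwdriver')[0]; print('sd',rect(r['pixels'],10))
r=ctrl.trace('top','panel')[0]; m=r['pixels']
hsv=cv2.cvtColor(im,cv2.COLOR_RGB2HSV)
mb=m&(hsv[...,1]>110)&(abs(P[...,2]-21)<8); print('blue',mb.sum(),rect(mb,21)); print('mat',rect(m,3))
x,y,z=P[...,0],P[...,1],P[...,2]
g=(abs(z-58)<6)&(x>480)&(x<720)&(y>-130)&(y<230)
n,l,s,c=cv2.connectedComponentsWithStats(g.astype(np.uint8))
for i in range(1,n):
    if s[i,4]>8: print('blob',s[i],P[l==i].mean(0).round(1),rect(l==i,58))
```

```text
25.0
bar ((249.10923767089844, -465.43060302734375), (33.73270797729492, 204.64450073242188), 17.228994369506836)
bar ((455.82275390625, -362.03955078125), (200.08184814453125, 34.73015213012695), 0.5239492654800415)
bar ((480.8244323730469, -552.698974609375), (34.89289474487305, 201.88504028320312), 42.387550354003906)
sd ((472.27203369140625, -236.00177001953125), (194.7241668701172, 28.02734375), 7.262648582458496)
blue 1107 ((567.0017700195312, 51.612266540527344), (200.987548828125, 328.36767578125), 1.5146660804748535)
mat ((571.028564453125, 52.60791015625), (237.66213989257812, 360.36175537109375), 1.4129196405410767)
blob [284 183  15  42 567] [612.6  24.8  59.1] ((614.3402709960938, 24.085994720458984), (108.24821472167969, 35.620643615722656), 0.293242484331131)
blob [315 184   5  11  27] [652.9 -42.8  54.4] ((652.2513427734375, -42.72069549560547), (10.305115699768066, 26.691787719726562), 89.65419006347656)
blob [333 184   6   6  24] [659.2 -90.4  54.7] ((658.267333984375, -89.38014221191406), (12.992509841918945, 12.915570259094238), 27.127609252929688)
blob [220 188   6   5  18] [651.7 201.3  55.8] ((650.4658203125, 200.13125610351562), (12.86335563659668, 10.650270462036133), 89.72235870361328)
blob [249 188   5   8  21] [646.8 127.9  54.2] ((646.1821899414062, 126.73763275146484), (18.6740665435791, 10.266969680786133), 1.0307059288024902)
```

View pics/crop.png

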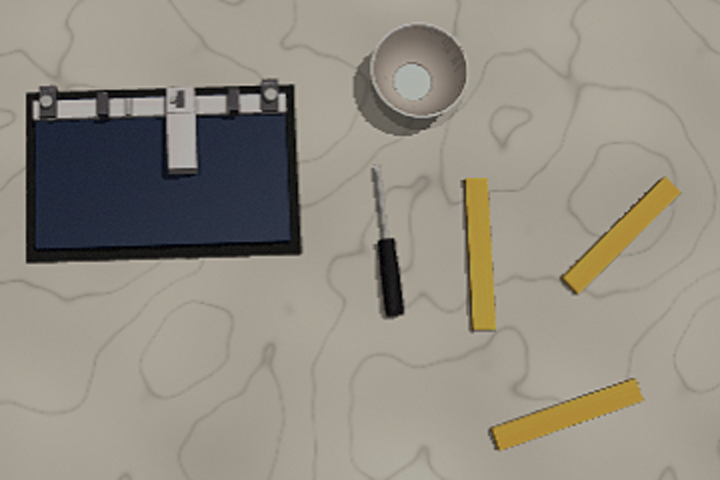

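The crop confirms the choice: the bar at crop (480,255), top (440,267), is the leftmost of the three. Now I move over the panel.

{"name": "play_rows", "arguments": {"targets": [[1,-26.5,-26.8,0,-8],[1,-52.9,-53.7,0,-15.8],[1,-52.9,-53.7,0,-15.8],[1,-52.9,-53.7,0,-15.8],[1,-52.9,-53.7,0,-15.8],[1,-52.9,-53.7,0,-15.8],[1,-52.9,-53.7,0,-15.8],[1,-52.9,-53.7,0,-15.8],[1,-52.9,-53.7,0,-15.8],[1,-52.9,-53.7,0,-15.8]]}}

```text
clock: 2.0
eef_pos: [413.2, 197.1, 219.8]
tool_rot: [3.141, 0.001, -3.113]
force: [2.6, 0.5, -0.2]
width: -0.1
gripper_force: 0.0
```

{"name": "play_rows", "arguments": {"targets": [[1,-12.1,-22,0,0],[1,-12.1,-22,0,0],[1,-12.1,-22,0,0],[1,-12.1,-22,0,0],[1,-12.1,-22,0,0],[1,-12.1,-22,0,0],[1,-12.1,-22,0,0],[1,-12.1,-22,0,0]]}}

```text
clock: 2.8
eef_pos: [538.7, -16.3, 219.2]
tool_rot: [3.141, -0.001, -3.112]
force: [0.2, 0.2, -0.8]
width: -0.1
gripper_force: 0.0
```

Run:
```python
from h import *
s=ctrl.read_state(); print(s['clock'],s['eef_pos'],s['tool_rot'])
im,d,E,K,D=grab('wrist'); save(im,'w1.png'); P=cloud(d,E,K,D)
print(np.array(ctrl.calibration('wrist')['mount']).round(2).tolist())
x,y,z=P[...,0],P[...,1],P[...,2]
for zz in (21,58):
    g=(abs(z-zz)<5)&(d>0)
    n,l,s,c=cv2.connectedComponentsWithStats(g.astype(np.uint8))
    for i in range(1,n):
        if s[i,4]>300: print(zz,s[i],P[l==i].mean(0).round(1),cv2.minAreaRect(P[l==i][:,:2].astype(np.float32)))
```

```text
2.8 [538.69220954 -16.28713628 219.23519557] [ 3.14055317e+00 -8.88064640e-04 -3.11203967e+00]
[[-0.0, -0.95, -0.32, 82.52], [1.0, -0.0, -0.0, 0.18], [0.0, -0.32, 0.95, -155.06], [0.0, 0.0, 0.0, 1.0]]
21 [  60   23   50  115 2330] [ 424.8 -238.    22.7] ((426.1030578613281, -241.84034729003906), (101.15595245361328, 26.063310623168945), 5.795709133148193)
21 [  220   136   332   159 45755] [544.7  52.8  21.3] ((553.4817504882812, 53.01002502441406), (171.1064910888672, 330.3091735839844), 1.5302096605300903)
21 [  47  293   77   67 1251] [ 706.9 -304.2   21.3] ((701.95947265625, -296.5416259765625), (95.11878204345703, 59.762935638427734), 41.01921844482422)
58 [ 339  235   39   98 3107] [605.5  27.4  58.1] ((614.3059692382812, 26.572580337524414), (108.43317413330078, 36.2816162109375), 1.676245927810669)
58 [   9  288  120  102 2294] [ 694.3 -291.7   58.1] ((689.9010009765625, -282.5886535644531), (128.70541381835938, 129.19754028320312), 31.184844970703125)
```

View pics/w1.png

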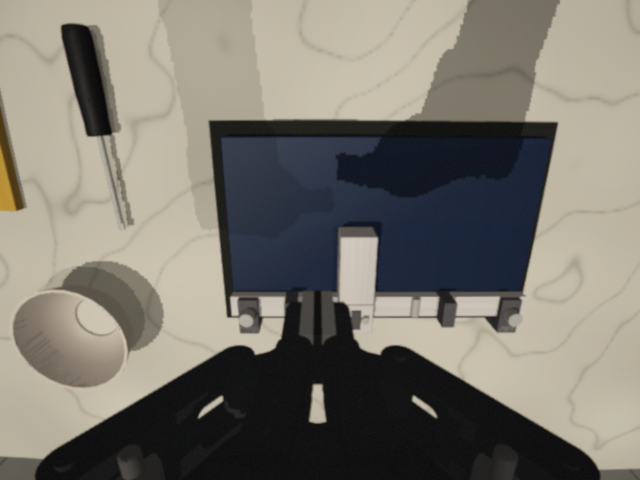

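The guide's top is at pixels (339–378, 235–333). The shut fingers are over (318,300), to its right, and the path is clear. I descend beside the right-hand face.

{"name": "play_rows", "arguments": {"targets": [[1,-6.1,-0.8,4,0],[1,-6.1,-0.8,8,0],[1,-6.1,-0.8,12,0],[1,-6.1,-0.8,16.2,0],[1,-6.1,-0.8,16.2,0],[1,-6.1,-0.8,16.2,0],[1,-6.1,0.7,16.2,0],[1,-6.1,1.7,16.2,0],[1,-6.1,2.7,16.2,0],[1,-6.1,2.7,16.2,0]]}}

```text
clock: 3.85
eef_pos: [600.1, 14.4, 58.7]
tool_rot: [3.14, 0.002, -3.11]
force: [-0.0, 0.6, -0.2]
width: 0.2
gripper_force: 0.0
```

{"name": "play_rows", "arguments": {"targets": [[1,0,1.5,0,0],[1,0,3,0,0],[1,0,4,0,0],[1,0,4.4,0,0]]}}

```text
clock: 4.25
eef_pos: [598.1, 57.5, 57.3]
tool_rot: [3.14, -0.0, -3.111]
force: [0.3, 0.4, 0.7]
width: 0.0
gripper_force: 0.0
```

```bash
cat > g.py <<'E'
from h import *
s=ctrl.read_state(); print(s['clock'],s['eef_pos'],s['force'])
im,d,E,K,D=grab('top'); P=cloud(d,E,K,D)
x,y,z=P[...,0],P[...,1],P[...,2]
g=(abs(z-58)<4)&(x>550)&(x<640)&(y>-20)&(y<160)
n,l,st,c=cv2.connectedComponentsWithStats(g.astype(np.uint8))
for i in range(1,n):
    if st[i,4]>60: print(st[i],P[l==i].mean(0).round(1),cv2.minAreaRect(P[l==i][:,:2].astype(np.float32)))
cv2.imwrite('pics/g.png',cv2.resize(im[160:290,200:360,::-1],(640,520),interpolation=cv2.INTER_CUBIC))
E
python3 g.py
```

```text
4.25 [598.0969586   57.49367496  57.25714961] [0.32899877 0.36307015 0.71993024]
[292 206   7  19  94] [580.8  13.5  58.4] ((583.7205810546875, 13.790571212768555), (47.49799346923828, 15.369805335998535), 0.083440400660038)
```

View pics/g.png

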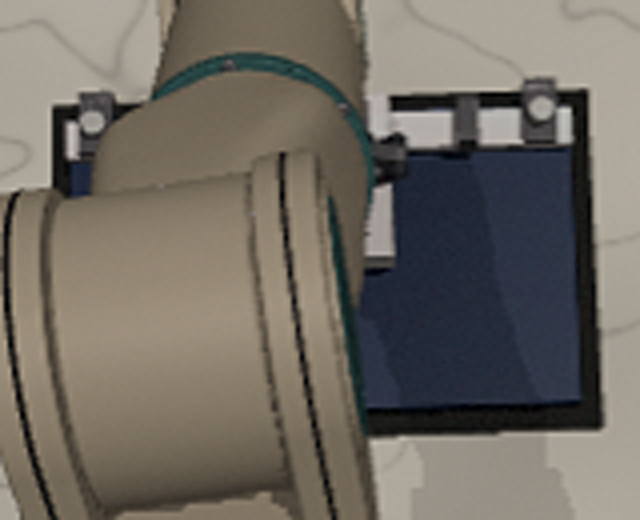

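The top view shows the guide's right edge still at about crop (395,230), so it seems not to have moved, although the TCP is past it. I check from the side.

Run:
```python
from h import *
im,d,E,K,D=grab('side'); P=cloud(d,E,K,D)
a=cv2.resize(im[120:300,260:420,::-1],(640,720),interpolation=cv2.INTER_CUBIC)[:600]
cv2.imwrite('pics/s1.png',a)
im,d,E,K,D=grab('wrist');b=cv2.resize(im[...,::-1],(400,300)); cv2.imwrite('pics/s1.png',np.hstack([cv2.resize(a,(400,375)),np.vstack([b,np.zeros((75,400,3),np.uint8)])]))
```

```text
(no output)
```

View pics/s1.png

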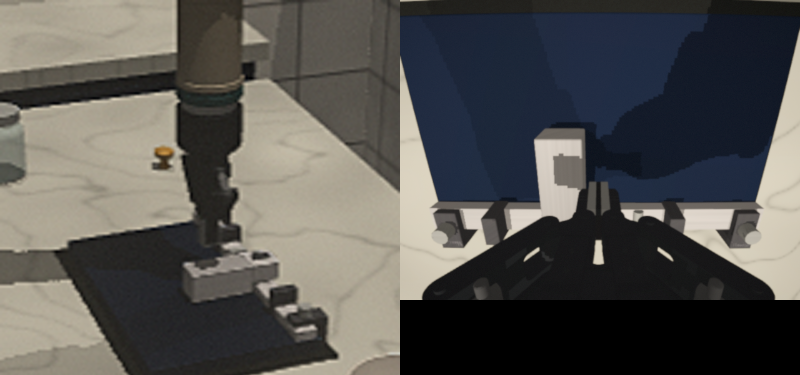

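The gripper ended up left of the guide: it passed over it while the descent lagged, without touching anything. I go back up and over, then descend fully before pushing.

{"name": "play_rows", "arguments": {"targets": [[1,0,0,-4,0],[1,0,0,-7,0],[1,0,0,-7,0],[1,0,0,-7,0],[1,0,-4,-7,0],[1,0,-8.5,-7,0],[1,0,-8.5,-7,0],[1,0,-8.5,-7,0],[1,0,-8.5,-7,0]]}}

```text
clock: 5.3
eef_pos: [599.9, -29.0, 126.3]
tool_rot: [3.14, -0.002, -3.113]
force: [-0.4, 0.8, -0.5]
width: -0.2
gripper_force: 0.0
```

{"name": "play_rows", "arguments": {"targets": [[1,0,0,3,0],[1,0,0,6,0],[1,0,0,7,0],[1,0,0,7,0],[1,0,0,7,0],[1,0,0,7,0]]}}

```text
clock: 5.9
eef_pos: [601.9, -29.7, 58.7]
tool_rot: [3.142, 0.002, -3.113]
force: [-0.1, 0.3, 0.6]
width: -0.2
gripper_force: 0.0
```

{"name": "play_rows", "arguments": {"targets": [[1,0,1,0,0],[1,0,2,0,0],[1,0,3,0,0],[1,0,4,0,0],[1,0,5,0,0],[1,0,6,0,0],[1,0,7,0,0],[1,0,7.5,0,0]]}}

```text
clock: 6.7
eef_pos: [598.5, 46.7, 57.3]
tool_rot: [3.141, -0.0, -3.112]
force: [-0.1, 0.3, 0.6]
width: -0.1
gripper_force: 0.0
```

```bash
cat > w.py <<'E'
from h import *
s=ctrl.read_state(); print(s['clock'],s['eef_pos'],s['force'])
im,d,E,K,D=grab('wrist'); P=cloud(d,E,K,D)
g=(abs(P[...,2]-58)<3)&(d>0)&(P[...,0]<600)
n,l,st,c=cv2.connectedComponentsWithStats(g.astype(np.uint8))
for i in range(1,n):
    if st[i,4]>300: print(st[i],P[l==i].mean(0).round(1),cv2.minAreaRect(P[l==i][:,:2].astype(np.float32)))
E
python3 w.py
```

```text
6.7 [598.49616021  46.71214643  57.33473877] [-0.08737186  0.28491275  0.58350819]
[ 235  219   77   81 5663] [578.9  25.5  58.3] ((580.33837890625, 25.217845916748047), (39.8848991394043, 36.121788024902344), 1.3681144714355469)
```

Run:
```python
from h import *
im,d,E,K,D=grab('side')
print('side: guide', [(r['bbox'],r['confidence']) for r in ctrl.trace('side','guide')[:2]])
a=cv2.resize(im[190:270,300:400,::-1],(400,320),interpolation=cv2.INTER_CUBIC)
im,d,E,K,D=grab('wrist');b=cv2.resize(im[100:420,120:520,::-1],(400,320))
cv2.imwrite('pics/s2.png',np.hstack([a,b]))
# depth along finger pixels
P=cloud(d,E,K,D); T=pose()
for v in range(240,380,10): print(v,[tuple(np.round((np.linalg.inv(T)@np.r_[P[v,u],1])[:3]).astype(int)) for u in (300,320,340)])
```

```text
side: guide [([333.2, 224.1, 368.0, 239.2], 0.96)]
240 [(np.int64(29), np.int64(-7), np.int64(0)), (np.int64(16), np.int64(2), np.int64(37)), (np.int64(17), np.int64(14), np.int64(36))]
250 [(np.int64(24), np.int64(-7), np.int64(-1)), (np.int64(10), np.int64(2), np.int64(36)), (np.int64(11), np.int64(14), np.int64(35))]
260 [(np.int64(19), np.int64(-8), np.int64(-1)), (np.int64(4), np.int64(2), np.int64(35)), (np.int64(4), np.int64(14), np.int64(35))]
270 [(np.int64(14), np.int64(-8), np.int64(-1)), (np.int64(-3), np.int64(2), np.int64(37)), (np.int64(-2), np.int64(14), np.int64(35))]
280 [(np.int64(9), np.int64(-8), np.int64(-2)), (np.int64(-9), np.int64(2), np.int64(36)), (np.int64(-9), np.int64(15), np.int64(37))]
290 [(np.int64(3), np.int64(-8), np.int64(-1)), (np.int64(-16), np.int64(2), np.int64(35)), (np.int64(-16), np.int64(15), np.int64(37))]
300 [(np.int64(-2), np.int64(-8), np.int64(-1)), (np.int64(11), np.int64(2), np.int64(-26)), (np.int64(-23), np.int64(15), np.int64(36))]
310 [(np.int64(7), np.int64(-7), np.int64(-26)), (np.int64(11), np.int64(2), np.int64(-33)), (np.i
[... 161 characters left out ...]
p.int64(-33))]
330 [(np.int64(11), np.int64(-5), np.int64(-48)), (np.int64(10), np.int64(2), np.int64(-46)), (np.int64(7), np.int64(9), np.int64(-41))]
340 [(np.int64(13), np.int64(-5), np.int64(-57)), (np.int64(8), np.int64(2), np.int64(-49)), (np.int64(13), np.int64(8), np.int64(-57))]
350 [(np.int64(12), np.int64(-5), np.int64(-60)), (np.int64(4), np.int64(2), np.int64(-49)), (np.int64(11), np.int64(8), np.int64(-59))]
360 [(np.int64(11), np.int64(-5), np.int64(-65)), (np.int64(0), np.int64(2), np.int64(-50)), (np.int64(11), np.int64(8), np.int64(-65))]
370 [(np.int64(12), np.int64(-4), np.int64(-70)), (np.int64(-4), np.int64(2), np.int64(-50)), (np.int64(12), np.int64(8), np.int64(-70))]
```

View pics/s2.png

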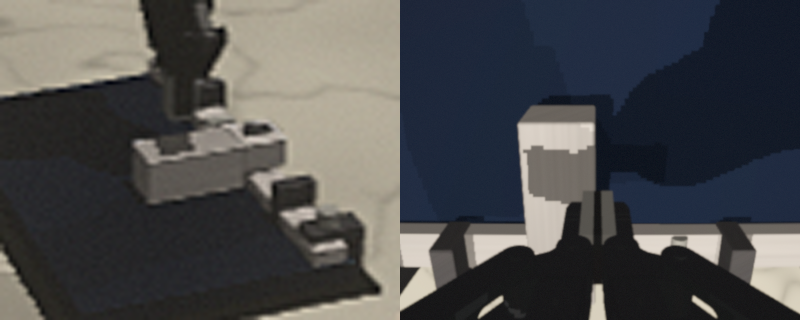

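Both views show the shut fingertips hovering above the guide, with their shadow on its top, and wrist depth puts the tips about 25 mm behind the TCP. I check that with the fixed cameras.

Run:
```python
from h import *
print(pose()[:3,3])
for n in ('side','top'):
    im,d,E,K,D=grab(n); P=cloud(d,E,K,D)
    m=(d>0)&(abs(P[...,0]-598)<45)&(abs(P[...,1]-47)<45)&(P[...,2]>64)&(P[...,2]<200)
    Q=P[m]
    for lo in range(64,200,10):
        q=Q[(Q[:,2]>=lo)&(Q[:,2]<lo+10)]
        if len(q): print(n,lo,len(q),q.min(0).round(),q.max(0).round())
im,d,E,K,D=grab('wrist');P=cloud(d,E,K,D);Q=(P-pose()[:3,3])
m=(d>0)&(P[...,2]>64); print('wrist lowest finger z',np.sort(P[m][:,2])[[0,20,100]])
v,u=np.nonzero(m); print(v.min(),[ (a,u[v==a].min(),u[v==a].max(),P[a,u[v==a],2].min()) for a in range(v.min(),v.min()+40,6)])
print(K[0,0],d[280:310:4,305])
```

```text
[598.61625482  44.52166412  57.37214967]
side 64 10 [589.  35.  68.] [611.  49.  74.]
side 74 24 [588.  26.  74.] [610.  52.  83.]
side 84 26 [586.  22.  84.] [610.  51.  94.]
side 94 27 [587.  26.  95.] [609.  53. 103.]
side 104 13 [586.  22. 104.] [606.  50. 113.]
side 114 41 [583.   8. 114.] [611.  79. 124.]
side 124 32 [584.   2. 124.] [611.  88. 134.]
side 134 35 [581.   3. 134.] [598.  83. 144.]
side 144 37 [580.   3. 144.] [599.  89. 154.]
side 154 36 [580.   4. 154.] [616.  92. 164.]
side 164 43 [579.   3. 164.] [617.  69. 174.]
side 174 53 [575.   2. 174.] [609.  72. 184.]
side 184 34 [587.   2. 185.] [612.  37. 193.]
side 194 26 [564.   4. 195.] [630.  45. 200.]
top 64 1 [577.   6.  65.] [577.   6.  65.]
top 174 1 [606.   3. 182.] [606.   3. 182.]
wrist lowest finger z [73.39902933 74.63240125 76.73429023]
291 [(291, np.int64(303), np.int64(332), np.float64(73.39902933055211)), (297, np.int64(303), np.int64(332), np.float64(79.00948255618559)), (303, np.int64(290), np.int64(345), np.float64(77.08600156224696)), (309, np.int64(286), np.int64(349), np.float64(81.8731495399222)), (315, np.int64(285), np.int64(350), np.float64(86.45846541668554)), (321, np.int64(284), np.int64(351), np.float64(90.9308591266258)), (327, np.int64(283), np.int64(352), np.float64(95.00216908521035))]
346.64914881786956 [170.32504 170.64542 171.50656 152.56097 149.71004 144.86281 143.13211
 139.8837 ]
```

The tip bottoms stand at z of about 70 with the TCP at 57, so the real tips sit about 14 mm above the TCP. I use that from now on: back to the right, then 40 mm lower.

{"name": "play_rows", "arguments": {"targets": [[1,0,-4,0,0],[1,0,-7.5,0,0],[1,0,-7.5,0,0],[1,0,-7.5,0,0],[1,0,-7.5,1.5,0],[1,0,-7.5,3,0],[1,0,-7.5,3.8,0],[1,0,-7.5,3.8,0],[1,0,-7.5,3.8,0]]}}

```text
clock: 7.95
eef_pos: [600.4, -29.6, 18.8]
tool_rot: [3.141, -0.001, -3.113]
force: [0.3, -0.4, 0.4]
width: 0.4
gripper_force: 0.0
```

```bash
cat > t.py <<'E'
from h import *
s=ctrl.read_state(); p=s['eef_pos']; print(s['clock'],p,s['force'],s['width'])
im,d,E,K,D=grab('side'); P=cloud(d,E,K,D)
m=(d>0)&(abs(P[...,0]-p[0])<14)&(abs(P[...,1]-p[1])<25)&(P[...,2]>p[2]-20)&(P[...,2]<p[2]+60)&(im.max(2)<75)
for z in range(int(p[2])-20,int(p[2])+60,6):
    q=P[m&(P[...,2]>=z)&(P[...,2]<z+6)]; print(z,len(q),q.mean(0).round() if len(q) else '')
E
python3 t.py; python3 w.py
```

```text
7.95 [600.39377723 -29.59597173  18.78508214] [ 0.32158963 -0.36796125  0.44306195] 0.36978645338100613
-2 0 
4 0 
10 0 
16 41 [599. -34.  20.]
22 27 [597. -35.  23.]
28 5 [598. -35.  33.]
34 12 [598. -37.  37.]
40 21 [596. -38.  43.]
46 11 [597. -38.  50.]
52 21 [598. -40.  55.]
58 14 [598. -39.  61.]
64 12 [596. -39.  67.]
70 5 [590. -34.  74.]
76 9 [593. -28.  77.]
8.0 [600.83927878 -29.75446136  19.29115946] [-0.63696062  0.50610788  1.08294856]
[ 410  247  109   98 9082] [578.9  24.5  58.2] ((580.4066772460938, 25.194374084472656), (39.905311584472656, 36.932437896728516), 1.3384335041046143)
```

{"name": "play_rows", "arguments": {"targets": [[1,0,1,0,0],[1,0,2,0,0],[1,0,3,0,0],[1,0,4,0,0],[1,0,5,0,0],[1,0,6,0,0]]}}

```text
clock: 8.65
eef_pos: [599.3, 30.7, 19.6]
tool_rot: [-3.141, 0.001, -3.114]
force: [0.4, -1.9, 1.6]
width: -0.2
gripper_force: 1.2
```

```bash
python3 w.py
```

```text
8.65 [599.25234199  30.68319591  19.63386782] [ 0.44680607 -1.8939867   1.61599634]
[ 336  247  118  100 9216] [578.5  61.4  58.3] ((579.6978759765625, 58.99457550048828), (40.80757141113281, 42.59408950805664), 0.4760611355304718)
```

{"name": "play_rows", "arguments": {"targets": [[1,0,1,0,0],[1,0,2,0,0],[1,0,2.8,0,0],[1,0,3.2,0,0],[1,0,3.5,0,0],[1,0,3.8,0,0],[1,0,4,0,0],[1,0,4,0,0]]}}

```text
clock: 9.5
eef_pos: [598.2, 56.8, 19.6]
tool_rot: [-3.127, -0.001, -3.122]
force: [0.6, -24.4, 4.9]
width: -0.1
gripper_force: 12.2
```

```bash
python3 w.py
```

```text
9.5 [598.23819738  56.80551995  19.62337163] [  0.62015268 -24.35005921   4.89468777]
[ 301  247  151  103 9656] [578.2  86.8  58.3] ((579.1488037109375, 78.68313598632812), (55.71401596069336, 41.63633728027344), 89.94410705566406)
```

Run:
```python
from h import *
print(ctrl.read_state()['eef_pos'],ctrl.read_state()['force'])
im,d,E,K,D=grab('side')
a=cv2.resize(im[180:260,300:400,::-1],(400,320),interpolation=cv2.INTER_CUBIC)
im,d,E,K,D=grab('wrist');b=cv2.resize(im[140:460,120:520,::-1],(400,320))
cv2.imwrite('pics/s3.png',np.hstack([a,b]))
```

```text
[598.2318349   56.81096532  19.61128961] [  0.44629077 -23.59443621   4.81362486]
```

View pics/s3.png

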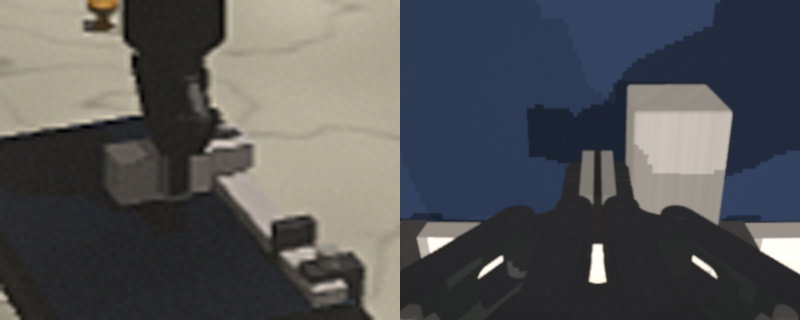

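The fingers bear flat on the guide's face, at right-crop (630,180), with nothing in between. I measure the guide's actual position exactly, because 24 N should pass the ridge.

```bash
cat > w2.py <<'E'
from h import *
def run():
    im,d,E,K,D=grab('wrist'); P=cloud(d,E,K,D); x,y,z=[P[...,i] for i in range(3)]
    g=(abs(z-58)<3)&(im.min(2)>70)&(x>562)&(x<590); q=P[g]
    for a in range(562,590,7):
        s=q[(q[:,0]>=a)&(q[:,0]<a+7)]; print('guide',a,s[:,1].min().round(1),s[:,1].max().round(1)) if len(s) else 0
    # stops
    s=(abs(z-51)<2.5)&(x>625)&(x<680)&(y>60)&(y<230); q=P[s]
    if len(q): print('stop',len(q),q.min(0),q.max(0))
    b=(abs(z-21)<3)&(x>480)&(x<545); q=P[b]; print('panel y',q[:,1].min(),q[:,1].max())
run(); s=ctrl.read_state(); print(s['eef_pos'],s['force'])
E
python3 w2.py
```

```text
guide 562 69.8 105.8
guide 569 70.1 105.9
guide 576 70.2 106.1
guide 583 50.8 106.3
stop 766 [643.08871726 191.51779377  48.56362552] [660.5181585  208.90486834  53.4950263 ]
panel y -90.96185143684637 202.92412528733837
[598.25389396  56.76051708  19.62685448] [  0.66332297 -24.08674141   3.82874851]
```

{"name": "play_rows", "arguments": {"targets": [[1,0,0.3,0,0],[1,0,0.6,0,0],[1,0,0.6,0,0]]}}

```text
clock: 10.0
eef_pos: [597.9, 70.6, 19.5]
tool_rot: [-3.136, -0.0, -3.117]
force: [1.0, -9.2, 2.0]
width: 0.2
gripper_force: 4.7
```

```bash
python3 w2.py
```

```text
guide 562 83.5 119.6
guide 569 83.8 119.6
guide 576 83.9 120.0
guide 583 64.2 120.0
stop 769 [637.97212809 123.56967975  48.50544887] [660.77800715 208.77250472  53.4991843 ]
panel y -76.72516326349694 217.56092305721492
[597.95227519  70.62851106  19.45995176] [  1.37292212 -11.79090928   2.43070438]
```

The guide clicked home: it moved 14 mm and its left edge is at y≈120, against the stop. I retreat, rise and head for the bar, opening the fingers on the way.

{"name": "play_rows", "arguments": {"targets": [[1,0,-2,0,0],[1,0,-4,0,0],[1,0,-4,-4,0],[1,0,-4,-8,0],[1,0,-4,-12,0],[1,0,-4,-15,0],[1,0,-4,-15,0],[1,0,-4,-15,0]]}}

```text
clock: 10.85
eef_pos: [598.6, 37.4, 169.6]
tool_rot: [3.14, 0.0, -3.112]
force: [0.4, -0.3, -0.4]
width: 0.3
gripper_force: 0.0
```

```bash
python3 w2.py
```

```text
guide 562 83.8 118.8
guide 569 83.7 119.0
guide 576 84.0 119.2
guide 583 84.2 119.4
stop 679 [626.38733878  85.43042734  48.53573421] [665.57293582 208.46036878  53.47818738]
panel y -234.58844557530472 217.72081474874722
[597.83483272  37.07856196 168.50975642] [ 0.14477481 -0.17195895 -0.27246561]
```

{"name": "play_rows", "arguments": {"targets": [[0,17,-39.3,0,0],[0,17,-39.3,0,0],[0,17,-39.3,0,0],[0,17,-39.3,0,0],[0,17,-39.3,0,0],[0,17,-39.3,0,0],[0,17,-39.3,0,0],[0,17,-39.3,0,0],[0,17,-39.3,0,0],[0,17,-39.3,0,0]]}}

```text
clock: 11.9
eef_pos: [435.8, -366.3, 167.5]
tool_rot: [-3.141, -0.004, -3.122]
force: [-0.0, 0.1, 0.6]
width: 85.5
gripper_force: 0.0
```

```bash
cat > b.py <<'E'
from h import *
s=ctrl.read_state(); print(s['clock'],s['eef_pos'],s['tool_rot'],s['width'])
im,d,E,K,D=grab('wrist'); P=cloud(d,E,K,D); T=pose()
hsv=cv2.cvtColor(im,cv2.COLOR_RGB2HSV)
g=((hsv[...,1]>110)&(hsv[...,0]>12)&(hsv[...,0]<35)).astype(np.uint8)
n,l,st,c=cv2.connectedComponentsWithStats(g)
for i in range(1,n):
    if st[i,4]>400:
        for lo in (9,):
            q=P[(l==i)&(abs(P[...,2]-12)<2.5)]
            if len(q)>50: print(st[i],q.mean(0).round(1),cv2.minAreaRect(q[:,:2].astype(np.float32)))
m=(d>0)&(P[...,2]>max(30,s['eef_pos'][2]-40)); Q=(np.c_[P[m],np.ones(m.sum())]@np.linalg.inv(T).T)[:,:3]
for ys in (-1,1):
    q=Q[(Q[:,1]*ys>0)]; q=q[np.argsort(q[:,2])[-60:]]; print('tips tool',q.min(0).round(1),q.max(0).round(1))
save(im,'b.png')
E
python3 b.py
```

```text
11.9 [ 435.77293182 -366.26618081  167.47128664] [-3.14094537 -0.00412159 -3.12203858] 85.46479866565852
[  71    0  141   43 3245] [ 273.5 -525.6   12.6] ((265.5749206542969, -511.41448974609375), (29.63462257385254, 103.12321472167969), 15.436789512634277)
[ 306  126   35  203 6456] [ 447.1 -362.1   12.3] ((457.3901672363281, -361.63055419921875), (199.97811889648438, 29.948301315307617), 0.5052749514579773)
[  56  177  153  147 5998] [ 475.3 -547.    12.4] ((480.8341979980469, -552.694580078125), (30.064144134521484, 201.33091735839844), 42.327850341796875)
tips tool [ -8.2 -48.  -27.7] [ 11.8 -45.6 -25.5]
tips tool [ -8.4  39.1 -27.6] [ 10.7  39.8 -24.4]
```

The bar is at (457,-362) with yaw 0.5° and measures 200 x 30 at z 12, so it fits the description. The open fingertips are at tool z -26. I descend in stages to TCP z of about -12.

{"name": "play_rows", "arguments": {"targets": [[0,-1.7,0.6,4,0.6],[0,-1.7,0.6,8,0.6],[0,-1.7,0.6,12,0.6],[0,-1.7,0.6,15,0.6],[0,-1.7,0.6,15,0.6],[0,-1.7,0.6,15,0.6]]}}

```text
clock: 12.55
eef_pos: [457.0, -353.3, 18.8]
tool_rot: [3.139, -0.001, -3.122]
force: [0.2, -0.5, 0.3]
width: 85.4
gripper_force: 0.0
```

```bash
python3 b.py; python3 -c "
from h import *;print(ctrl.read_state()['force'])"
```

```text
12.55 [ 456.97267598 -353.33589964   18.80342658] [ 3.13948926e+00 -1.35124317e-03 -3.12238138e+00] 85.39562929614951
[  266    79    69   346 20360] [ 435.3 -362.1   12.4] ((452.58575439453125, -362.1343994140625), (190.49871826171875, 30.19422721862793), 0.2737616002559662)
[   0  179   97  145 7283] [ 433.3 -497.    12.4] ((440.98468017578125, -508.468994140625), (30.427114486694336, 84.03976440429688), 42.33879470825195)
tips tool [-10.3 -42.2 -26.1] [ 10.1 -41.4 -23.5]
tips tool [ -9.3  43.4 -26.6] [ 10.4  50.  -24. ]
[ 0.23823588 -0.14269593  0.01853332]
```

View pics/b.png

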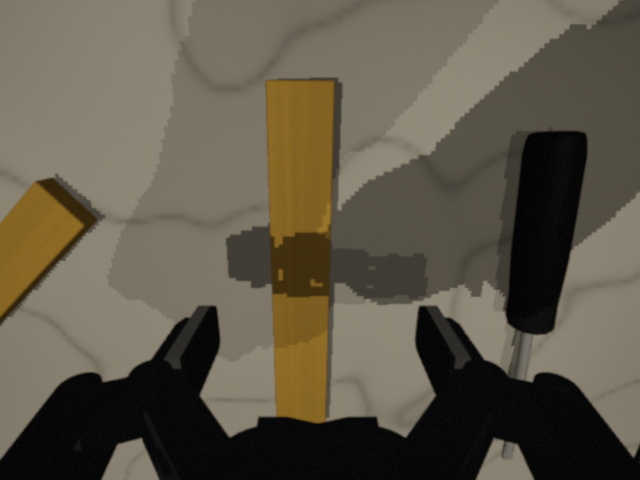

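The bar at (300,250) lies between the open fingers at (205,330) and (430,330), about 8 mm off centre. I recentre, descend and grip.

{"name": "play_rows", "arguments": {"targets": [[0,0,-0.8,0,0],[0,0,-0.8,1.5,0],[0,0,-0.8,3,0],[0,0,-0.8,3,0],[0,0,-0.8,3,0],[0,0,-0.8,3,0]]}}

```text
clock: 13.2
eef_pos: [456.9, -363.1, -10.6]
tool_rot: [3.142, 0.0, -3.124]
force: [-0.3, -0.3, 0.2]
width: 85.5
gripper_force: 0.0
```

{"name": "play_rows", "arguments": {"targets": [[1,0,0,0,0],[1,0,0,0,0],[1,0,0,0,0],[1,0,0,0,0],[1,0,0,0,0],[1,0,0,0,0],[1,0,0,0,0]]}}

```text
clock: 13.9
eef_pos: [457.0, -362.9, -10.1]
tool_rot: [3.141, 0.0, -3.124]
force: [-0.5, 1.9, 5.1]
width: 28.1
gripper_force: 60.9
```

{"name": "play_rows", "arguments": {"targets": [[1,0,0,-2,0],[1,0,0,-5,0],[1,0,0,-9,0],[1,0,0,-12,0],[1,0,0,-12,0],[1,0,0,-12,0]]}}

```text
clock: 14.5
eef_pos: [456.1, -362.6, 108.4]
tool_rot: [3.141, -0.001, -3.124]
force: [0.2, 0.1, -7.9]
width: 28.0
gripper_force: 61.3
```

```bash
cat > hold.py <<'E'
from h import *
s=ctrl.read_state(); T=pose(); print(s['clock'],s['eef_pos'],s['tool_rot'],s['width'],s['force'])
im,d,E,K,D=grab('wrist'); P=cloud(d,E,K,D); hsv=cv2.cvtColor(im,cv2.COLOR_RGB2HSV)
g=(hsv[...,1]>110)&(hsv[...,0]>12)&(hsv[...,0]<35)&(d>0)
Q=(np.c_[P.reshape(-1,3),np.ones(480*640)]@np.linalg.inv(T).T)[:,:3].reshape(480,640,3)
m=g&(abs(Q[...,1])<45)&(abs(Q[...,2])<60)
q=Q[m]; z=np.median(q[:,2]); q=q[abs(q[:,2]-z)<6]
print('bar tool n',len(q),q.min(0).round(1),q.max(0).round(1),cv2.minAreaRect(q[:,:2].astype(np.float32)))
A=np.c_[q[:,:2],np.ones(len(q))]; print('z plane',np.linalg.lstsq(A,q[:,2],rcond=None)[0])
E
python3 hold.py
```

```text
14.5 [ 456.08718455 -362.57281612  108.36959026] [ 3.14064636e+00 -1.27593372e-03 -3.12401300e+00] 27.957255423592773 [ 0.18503413  0.13060402 -7.92391919]
bar tool n 25146 [-59.8 -15.2 -28.4] [ 99.4  15.8 -19.8] ((19.804676055908203, 0.17970657348632812), (159.19789123535156, 30.49564552307129), 0.4496059715747833)
z plane [-2.10913100e-03  4.90142344e-04 -2.24100764e+01]
```

The bar is held centred and level, its underside 10 mm above the TCP. I carry it over the panel, aligned with the guide and with a gap.

{"name": "play_rows", "arguments": {"targets": [[1,-1,3,0,-0.3],[1,-2,7,0,-1.1],[1,-3,12,0,-1.1],[1,-4,17,0,-1.1],[1,-5,22,0,-1.1],[1,-6,27,0,-1.1],[1,-6.8,32,0,-1.1],[1,-6.8,36,0,-1.1],[1,-6.8,39,0,-1.1],[1,-6.8,41.2,0,-1.1]]}}

```text
clock: 15.55
eef_pos: [515.3, 53.3, 106.9]
tool_rot: [3.141, -0.005, -3.101]
force: [-0.3, -1.4, -6.8]
width: 28.0
gripper_force: 61.5
```

```bash
cat > pl.py <<'E'
import hold
from h import *
im,d,E,K,D=hold.im,hold.d,hold.E,hold.K,hold.D; P=hold.P; x,y,z=[P[...,i] for i in range(3)]
g=(abs(z-58)<3)&(~hold.g)&(im.min(2)>60)&(im.max(2).astype(int)-im.min(2)<60)&(x>540)&(x<640)&(y>60)&(y<140)
q=P[g]; print('guide n',len(q))
if len(q)>50:
    print(cv2.minAreaRect(q[:,:2].astype(np.float32)))
    F=[(a+2,q[(q[:,0]>=a)&(q[:,0]<a+4),1].min()) for a in range(540,640,4) if ((q[:,0]>=a)&(q[:,0]<a+4)).sum()>8]; print('face',np.round(F,1).tolist(),'near x',q[:,0].min())
q=P[hold.m]; q=q[abs(q[:,2]-np.median(q[:,2]))<6]
print('bar z',np.median(q[:,2]),q.min(0).round(1))
for a in range(420,620,12):
    w=q[(q[:,0]>=a)&(q[:,0]<a+4)]
    if len(w)>8: print('bar',a+2,w[:,1].min().round(1),w[:,1].max().round(1))
E
python3 pl.py
```

```text
15.55 [515.34500394  53.29417555 106.86682828] [ 3.14100711 -0.00523451 -3.10095793] 27.981891742129218 [-0.31131732 -1.40466809 -6.7677416 ]
bar tool n 25151 [-60.2 -15.1 -28.5] [ 99.   15.9 -19.9] ((19.465106964111328, 0.3272390365600586), (159.32583618164062, 30.20758056640625), 0.578029215335846)
z plane [-2.04990759e-03  1.63010301e-03 -2.24425953e+01]
guide n 772
((598.7994384765625, 101.57946014404297), (23.490800857543945, 87.65950012207031), 72.40625)
face [[558.0, 101.8], [562.0, 102.3], [566.0, 103.8], [570.0, 106.4], [574.0, 108.0], [578.0, 113.3], [582.0, 115.3], [614.0, 84.5], [618.0, 84.5], [622.0, 84.7], [626.0, 84.7], [630.0, 84.7], [634.0, 85.1], [638.0, 85.2]] near x 557.5543707684546
bar z 129.52970707059745 [416.   35.5 127. ]
bar 422 35.6 65.3
bar 434 36.0 65.6
bar 446 36.5 66.3
bar 458 36.5 66.6
bar 470 37.0 67.0
bar 482 37.5 67.2
bar 494 38.1 67.8
bar 506 38.1 67.9
bar 518 39.4 67.8
bar 530 39.7 68.9
bar 542 39.3 69.3
bar 554 40.0 69.3
bar 566 40.5 69.7
```

Gap to the face is 14.6 mm and the bar is parallel to it within about 0.2°. I lower it, closing the gap to about 6 mm.

{"name": "play_rows", "arguments": {"targets": [[1,0,0.4,2,0],[1,0,0.8,4,0],[1,0,0.8,6,0],[1,0,0.8,8,0],[1,0,0.8,9,0],[1,0,0.8,9.4,0],[1,0,0.8,9.4,0]]}}

```text
clock: 16.3
eef_pos: [516.7, 57.7, 14.5]
tool_rot: [-3.141, -0.002, -3.105]
force: [-0.0, 0.3, -6.7]
width: 28.1
gripper_force: 61.5
```

```bash
python3 pl.py
```

```text
16.3 [516.7125629   57.65731632  14.49020622] [-3.14129243e+00 -1.89773629e-03 -3.10516954e+00] 28.06641616441353 [-0.04438461  0.32876624 -6.69047127]
bar tool n 25200 [-59.6 -15.4 -28.4] [ 99.5  15.9 -19.9] ((19.989356994628906, 0.40697193145751953), (159.04510498046875, 30.22499656677246), 0.5456897020339966)
z plane [-2.13019509e-03  1.96525788e-03 -2.24428633e+01]
guide n 807
((569.049072265625, 111.75367736816406), (30.430570602416992, 8.914496421813965), 42.57197952270508)
face [[558.0, 100.9], [562.0, 101.6], [566.0, 102.7], [570.0, 105.2], [574.0, 109.1], [578.0, 113.6], [582.0, 116.9]] near x 557.3968234168045
bar z 37.0442467048245 [417.3  40.3  34.5]
bar 422 40.4 70.1
bar 434 40.8 70.1
bar 446 41.2 70.7
bar 458 41.2 71.2
bar 470 41.6 71.7
bar 482 42.1 71.7
bar 494 42.6 72.1
bar 506 42.6 72.4
bar 518 43.6 72.1
bar 530 44.0 72.7
bar 542 43.6 73.7
bar 554 44.1 73.4
bar 566 44.2 73.7
```

{"name": "play_rows", "arguments": {"targets": [[1,0,0,0.3,0],[1,0,0.4,0.3,0],[1,0,0.8,0.3,0],[1,0,1.1,0.3,0],[1,0,1.3,0.3,0],[1,0,1.3,0.3,0],[1,0,1.3,0.3,0]]}}

```text
clock: 17.05
eef_pos: [517.2, 67.6, 12.8]
tool_rot: [-3.138, 0.0, -3.109]
force: [1.1, -7.6, -4.8]
width: 28.0
gripper_force: 61.8
```

```bash
python3 pl.py
```

```text
17.05 [517.15252406  67.62726179  12.76844132] [-3.13808586e+00  4.78624740e-04 -3.10898491e+00] 27.97736782819965 [ 1.13328538 -7.62035699 -4.84030871]
bar tool n 25174 [-60.4 -15.7 -28.3] [ 99.5  16.2 -16.7] ((19.472122192382812, 0.48230552673339844), (159.7632598876953, 30.472070693969727), 0.8107940554618835)
z plane [ 8.93590903e-04  1.50030765e-03 -2.24424900e+01]
guide n 379
((564.7381591796875, 115.12821960449219), (14.087873458862305, 8.25182819366455), 1.3038294315338135)
face [[558.0, 110.9], [562.0, 111.1], [566.0, 112.1], [570.0, 116.0]] near x 557.7880162029303
bar z 35.155938646846806 [417.7  51.1  29.4]
bar 422 51.1 80.8
bar 434 51.4 80.9
bar 446 51.5 81.4
bar 458 51.8 81.7
bar 470 51.8 81.9
bar 482 52.2 82.2
bar 494 52.7 82.2
bar 506 52.6 82.5
bar 518 53.7 82.1
bar 530 54.0 82.7
bar 542 53.5 82.9
bar 554 53.5 82.8
bar 566 54.1 83.4
```

The bar touches the face with 7.6 N, parallel and flush, about 2 mm above the panel. I seat it down, then open in place.

{"name": "play_rows", "arguments": {"targets": [[1,0,0,0.2,0],[1,0,0,0.4,0],[1,0,0,0.4,0],[1,0,0,0.4,0]]}}

```text
clock: 17.5
eef_pos: [517.4, 67.6, 10.9]
tool_rot: [-3.139, 0.001, -3.109]
force: [-3.7, -7.4, 16.2]
width: 28.3
gripper_force: 64.3
```

```bash
python3 pl.py | grep -v bar\ [45]
```

```text
17.5 [517.36694133  67.64493299  10.86254791] [-3.13863730e+00  1.44549318e-03 -3.10925134e+00] 28.2644679204482 [-3.71047368 -7.38237088 16.19552308]
bar tool n 25238 [-60.  -15.7 -28.5] [ 99.5  16.1 -17.8] ((19.68389892578125, 0.19960594177246094), (159.31753540039062, 30.572418212890625), 0.6956965327262878)
z plane [-3.00737419e-03 -7.92786718e-04 -2.25431196e+01]
guide n 375
((564.735595703125, 115.29634094238281), (14.23504638671875, 8.839560508728027), 5.063994884490967)
face [[558.0, 110.3], [562.0, 110.8], [566.0, 113.6], [570.0, 117.4]] near x 557.4083999532074
bar z 33.442351524280525 [417.9  51.2  28.7]
```

{"name": "play_rows", "arguments": {"targets": [[1,0,0,-0.3,0],[0.6,0,-0.2,-0.3,0],[0.4,0,-0.3,-0.3,0],[0.2,0,-0.3,-0.3,0],[0,0,-0.3,-0.3,0],[0,0,-0.3,-0.3,0],[0,0,-0.3,-3,0],[0,0,-0.3,-7,0],[0,0,-0.3,-11,0],[0,0,-0.3,-15,0]]}}

```text
clock: 18.55
eef_pos: [516.6, 68.1, 159.8]
tool_rot: [3.142, -0.001, -3.105]
force: [-0.6, -0.0, -0.6]
width: 85.3
gripper_force: 0.0
```

{"name": "play_rows", "arguments": {"targets": [[0,0,-4,0,0],[0,0,-5,0,0],[0,0,-5,0,0]]}}

```text
clock: 18.85
eef_pos: [518.5, 15.8, 158.4]
tool_rot: [-3.141, -0.0, -3.109]
force: [0.1, -0.3, -0.2]
width: 85.7
gripper_force: 0.0
```

Run:
```python
from h import *
s=ctrl.read_state(); print(s['clock'],s['eef_pos'],s['force'],s['width'])
im,d,E,K,D=grab('wrist'); P=cloud(d,E,K,D); x,y,z=[P[...,i] for i in range(3)]; save(im,'f.png')
hsv=cv2.cvtColor(im,cv2.COLOR_RGB2HSV); yel=(hsv[...,1]>110)&(hsv[...,0]>12)&(hsv[...,0]<35)
q=P[yel&(abs(z-33)<3)&(x>380)&(y>0)&(y<150)]; print('bar',len(q),np.median(q[:,2]),cv2.minAreaRect(q[:,:2].astype(np.float32)),q.min(0),q.max(0))
q=P[(abs(z-58)<3)&~yel&(x>550)&(x<625)&(y>60)&(y<140)]; print('guide',cv2.minAreaRect(q[:,:2].astype(np.float32)))
for a in range(560,620,8):
    w=q[(q[:,0]>=a)&(q[:,0]<a+8)]
    if len(w): print(a+4,w[:,1].min().round(1),w[:,1].max().round(1))
```

```text
18.85 [518.51960164  15.84385247 158.41006626] [ 0.12726073 -0.29635245 -0.24211403] 85.73098882328172
bar 8170 33.33274610265778 ((517.2779541015625, 67.86034393310547), (199.77621459960938, 30.76694679260254), 1.0924406051635742) [417.25679434  50.85617903  30.01770048] [617.22359424  84.37642713  35.92515261]
guide ((591.4550170898438, 101.58003997802734), (67.06651306152344, 36.34952163696289), 1.4080300331115723)
564 82.6 119.1
572 82.9 119.4
580 83.2 118.7
588 83.4 102.1
596 83.7 102.2
604 83.9 102.4
612 84.3 103.1
620 84.3 105.1
```

View pics/f.png

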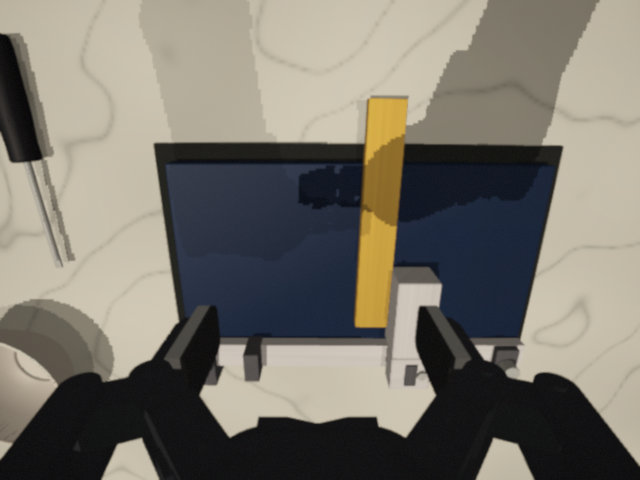

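The picture shows the bar at (382,210) flat along the guide's right face at (395,300). The guide is against its stop and the gripper is clear. I hand it in.

```bash
python3 -c "
from cell import ctrl;print(ctrl.finish_job())"
```

```text
the job is handed in; nothing more can be done
None
```

I handed the job in at about 19 s on the clock: the guide is clicked home and the released straightedge lies flat and flush along its right face, about 18 mm from the rail; no verdict came back.

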